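Seat the heel die and gauge the gap to the press jaw

TASK

Set up the small blue heel press: plug the orange heel die fully home into the square socket of the bed with its flat steel face towards the sprung steel jaw, and let go of it. Then take the red-handled leaf gauge and slide its thin blade straight down into the slit between die and jaw until it drags snugly, so that the blade is pinched by both plates and the jaw just begins to give, without forcing it, and finish still gripping the gauge, holding it at that depth. Leave the jar, the brush and the shoe where they are.

Things in the scene. Friction and masses are not known exactly. Their poses are not given: they have to be found in the camera images.
- press: blue bed of the heel press, fixed to the table: a plate 120 (x) x 190 (y) x 36 high, origin at the centre of its underside. Its square socket lies at y = +40 mm, the jaw unit on its -y half. Its yaw is anywhere within 20 degrees either way
- socket (a point): centre of the socket's mouth on top of the bed, 40 mm to +y of the press origin, 36 mm above the table: a square hole 25 mm wide, 30 mm deep, sides along the press axes
- jaw_unit: grey housing with springs and a steel jaw, fixed on the bed, axes as the press. Origin: foot of the jaw's resting face, on the bed's top. Jaw plate 40 wide (x), 10 thick, face at y = 0 looking to +y, top 56 mm above the bed, upper edge bevelled 3 mm over the top 4. Housing 24 to 60 mm behind (-y), 50 high, a cylinder to 82. Its place varies: the slit to the seated die is about 2 to 5 mm
- jaw (a joint): how far the jaw is pushed back against its springs, from the die (m): 0 at rest, at most 0.006; 5 N per mm
- jaw_top (a point): on the jaw: middle of its face's line at the height of its top, 92 mm above the table
- die: loose orange die, 0.35-0.7 kg, D-shaped from above: 40 wide (x), steel face at y = -16 (upper edge bevelled as the jaw's), flat sides to y = +8, round back to +28. Square tenon 24 wide, 28 long below. Origin: centre of tenon's foot; shoulder z = 28, top z = 84. Origin, both in its stand and seated, is 8 mm above the table. Seated: axes as the press, top level with the jaw's
- die_face (a point): middle of the die's flat face at the height of its top (die frame 0, -16, 84 mm)
- die_stand: light wooden block 100 x 100 x 36 high, fixed, where the die starts in a loose square hole; origin at the centre of its underside
- gauge: leaf gauge, 0.09 kg, upright in its stand, the same either way round. Origin: centre of the underside of its red flange (36 x 22 x 6). Red handle above 26 (x) x 14 (y), z = 6 to 44: pinch across y. Steel blade below 18 wide (x), 52 long, tapering in y from 2 mm at the tip to 8; it flexes sideways (y) a little at the flange, so it centres itself. Its y goes across the slit (press y)
- leaf_tip (a point): tip of the gauge's blade, 52 mm below the gauge origin
- gauge_stand: darker wooden block 80 x 70 x 58 high, fixed; the blade hangs in its slot of 27 x 13 mm, the flange rests on its top. Origin at the centre of its underside
- jar: bystander: amber jar with black lid, 60 across, 75 high, origin under its centre
- brush: bystander: wooden brush lying on the bench near the robot, origin at the underside of its middle
- shoe: bystander: brown suede shoe about 240 long, 80 high, origin under its middle
There are look-alikes about, which are no part of the job. Of the things like the gauge, leave any that is yellow; of the rest the larger one is meant. Of the things that look like the die, the smaller one is meant.

How it is judged:
By the outcome, as a careful person would: the job done as asked, in the order asked, and still so for the second after the job is handed in, while the arm keeps its last pose, push and grip.
It also fails if it takes over 72 s, if anything falls off the work surface, if the arm or the gripper's body presses on something with over 40 N, if the wrist force passes 120 N, or if a joint passes its speed limit or range.

ROBOT

A 6-joint arm with a two-finger parallel gripper is mounted at the origin on the work surface. World frame = base frame: x ahead of the robot, y to its left, z up, the work surface at z = 0. Lengths are in m, angles in rad, forces in N, time in s.
With the tool pointing down it reaches from about 0.225 to 0.875 m from the base axis. Payload 3.4 kg.
Tool frame: the origin (TCP) lies on the centre line of the jaws, within the pads' length; the fingertips stand 22 mm ahead of it and the grasp point (between the pads) lies 3 mm ahead of it; z points along the fingers, y is the line along which they close (so a half turn about z gives the same grasp; the last joint's range is limited). The gripper opens to 85 mm and grips with 20 to 120 N. Pads are 22 mm wide; open, the fingers measure 114 mm over their backs; the gripper's body (76 mm by 85 mm) begins 54 mm behind the grasp point. The pads swing forward as they close: fully open they stand 13 mm farther back than shut.
Start: joints at [-1.37, 0.276, 1.505, -0, 1.361, -0.121], TCP at [0.182, -0.546, 0.253] pointing down, gripper open.
Joint ranges: [-2.89, 2.89], [-0.75, 2.08], [0.22, 2.7], [-1.18, 4.32], [0.11, 2.71], [-2.7, 2.7]. Speed limits (rad/s): [2.57, 2.57, 3.14, 3.14, 3.14, 3.14].

INTERFACE

Orientations are given as a unit quaternion [w, x, y, z].
In Python, from rig import readout, optics, ticket gives the robot as it stands. The module is installed in compiled form; this text tells all that it offers.
- The arm moves only by the shell command python3 -m handwheel FILE [OPENING] [FORCE], which reads ROWS from the file FILE. ROWS is a JSON object whose key "moves" holds a list of rows, 1 to 5 of them, each of 4 numbers: dx, dy, dz in m, then a turn about the tool's z in rad; each row shifts and turns the commanded pose from where the row before left it, along the tool's axes as they then stand; what a row does not reach is not made up. A row lasts 1/12 s, in which the tool goes at most 0.0417 m and 0.125 rad, less where a joint would pass 70% of its speed; a pose out of reach is approached as far as the arm can. OPENING is the finger opening in m, set as the command begins (- or left out keeps the last). The fingers move at their own pace and stop on an object; FORCE is the grip in N (left out, the last holds). Time passes only in rows, so rows that do not move let the fingers close. It prints the time, the measured TCP pose, the force, the opening and the grip force at its end. Input that does not fit is refused with a message, and nothing moves.
- readout.get_state(): the state, without advancing time (a new reading comes with each control period).
- optics.get_image(name): name is "scene" or "top"; returns a dict with "img" (400x640x3 uint8, red, green, blue), "camera_matrix" (3x3 intrinsics, pixels), "T" (4x4, takes a point from camera to world coordinates). Camera axes: x right, y down, z forward; pixel columns grow to the right and rows downward; lengths in m; the calibration is good to about 2 mm. A picture is of the moment at which its call begins. There is no depth.
- ticket.sign_off(): hands the job in; it is judged then, once.
The state is a dict: "clock": time; "qpos": joint angles; "qd": joint speeds; "effort": joint torques, N m; "position": TCP position; "ee_rot": TCP orientation; "contact_force": force on the tool from outside, world axes, zero at the start; "moment": the same for the moment, N m; "width": finger opening in m; "gripper_force": force on a finger pad.
Only numpy, scipy, OpenCV 4.12 (cv2) and the standard library are available. Lean on these libraries where they do the work, as an engineer would, in place of code of your own. Each camera call takes 0.05 s, during which the arm holds its last target. There are 200 camera calls.

## Working session

There is one attempt and no reset: what is moved stays moved. The work goes in short steps, Python scripts to look and compute and a shell command to move; the robot and the scene stay as the last step left them, time stands still between calls to the robot, and variables do not carry over. Pictures are saved under pics/ and viewed, at most 10 in all, crops included, and the job is handed in when it is done.

```bash
mkdir -p pics
python3 - <<'E'
from rig import readout, optics
import cv2,numpy as np
for n in("scene","top"):
    d=optics.get_image(n);cv2.imwrite(f"pics/{n}0.png",d["img"][:,:,::-1]);print(n,d["camera_matrix"].tolist(),np.round(d["T"],4).tolist())
s=readout.get_state();print(s)
E
```

```text
scene [[473.13383669612665, 0.0, 325.09671416542864], [0.0, 473.13383669612665, 201.61099709034553], [0.0, 0.0, 1.0]] [[-0.2722, 0.79, -0.5493, 1.1438], [0.9621, 0.2153, -0.1672, 0.1465], [-0.0138, -0.574, -0.8187, 0.9294], [0.0, 0.0, 0.0, 1.0]]
top [[415.41946333779, 0.0, 316.92247931369445], [0.0, 415.41946333779, 204.64639224277624], [0.0, 0.0, 1.0]] [[0.0264, -0.9854, 0.168, 0.4247], [-0.9991, -0.0206, 0.0363, -0.0214], [-0.0323, -0.1688, -0.9851, 0.9897], [0.0, 0.0, 0.0, 1.0]]
{'clock': 0.1, 'qpos': array([-1.36998014e+00,  2.76535110e-01,  1.50600562e+00,  2.40823987e-05,
        1.36070841e+00, -1.20967292e-01]), 'qd': array([-0.00064172, -0.00154654, -0.00351679,  0.00188981,  0.0002193 ,
       -0.00050834]), 'effort': array([ 1.83150805e-03, -4.17699587e+01, -2.46405655e+01, -2.74306076e-04,
        5.79411324e-03,  2.15067985e-06]), 'position': array([ 0.18178189, -0.54505035,  0.25252464]), 'ee_rot': array([-8.28051397e-04,  9.87084885e-01,  1.60195952e-01, -2.12933217e-05]), 'contact_force': array([ 0.51773553, -0.18775388,  0.5012918 ]), 'moment': array([0.0148145 , 0.027938  , 0.00740783]), 'gripper_force': 0.0, 'width': 0.08507325359311846}
```

View pics/scene0.png

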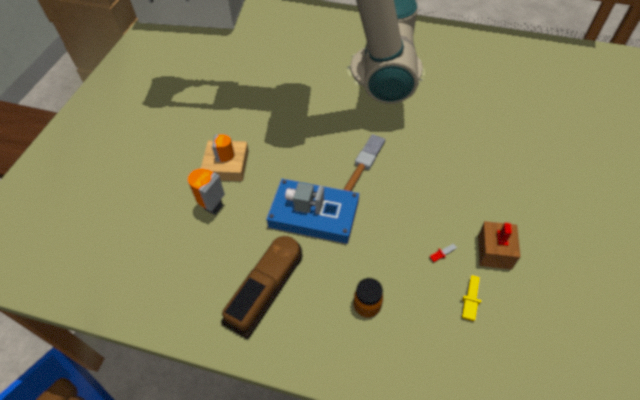

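View pics/top0.png

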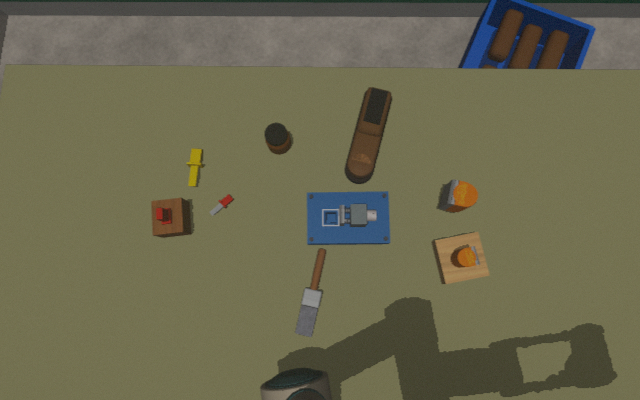

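The scene view shows the small die in its pale stand at (224,150), a larger orange decoy at (207,188), the press at (313,210) and the upright red gauge in its dark stand at (506,233). The top view shows the same things at (467,257), (460,196), (348,217) and (165,215). Next I'll zoom in on them.

Run:
```python
import cv2,numpy as np
t=cv2.imread("pics/top0.png");s=cv2.imread("pics/scene0.png")
def c(im,x,y,w,h,k=4):
    o=cv2.resize(im[y:y+h,x:x+w],None,fx=k,fy=k,interpolation=cv2.INTER_CUBIC)
    for i in range(0,w,10): cv2.line(o,(i*k,0),(i*k,4 if i%50 else 10),(255,255,255),1)
    for i in range(0,h,10): cv2.line(o,(0,i*k),(4,i*k),(255,255,255),1)
    cv2.putText(o,f"{x},{y}",(8,18),0,.45,(255,255,255),1);return o
a=np.hstack([c(t,300,185,100,65),c(t,425,230,70,65),c(s,195,130,30,65)])
b=np.hstack([c(s,262,175,100,70),c(s,200,130,50,70),c(s,475,215,50,70)])
d=np.hstack([c(t,145,190,50,15)]*4)
cv2.imwrite("pics/z1.png",np.vstack([a,b]))
cv2.imwrite("pics/z2.png",np.hstack([c(t,145,190,50,55,6),c(s,472,215,55,55,6)]))
```

```text
(no output)
```

View pics/z1.png

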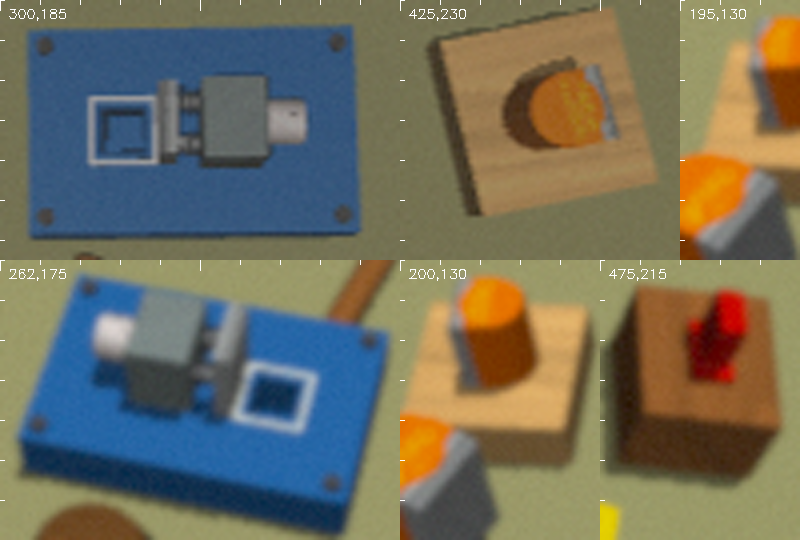

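View pics/z2.png

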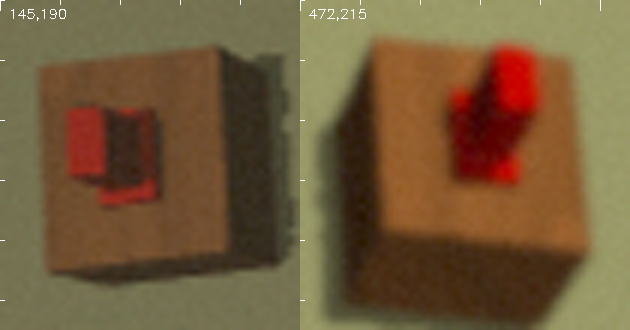

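```bash
cat > fit.py <<'E'
import cv2,numpy as np
from scipy.optimize import minimize
from rig import optics
K=4
def box(x0,x1,y0,y1,z0,z1):
    P=lambda *v:np.array(v,float)
    return {'t':P((x0,y0,z1),(x1,y0,z1),(x1,y1,z1),(x0,y1,z1)),
     'a':P((x0,y0,z0),(x1,y0,z0),(x1,y0,z1),(x0,y0,z1)),'b':P((x1,y1,z0),(x0,y1,z0),(x0,y1,z1),(x1,y1,z1)),
     'c':P((x1,y0,z0),(x1,y1,z0),(x1,y1,z1),(x1,y0,z1)),'d':P((x0,y1,z0),(x0,y0,z0),(x0,y0,z1),(x0,y1,z1))}
def faces_box(*a): return list(box(*a).values())
def die_faces():
    th=np.linspace(0,np.pi,17); o=[(-20,8)]
    out=[(20*np.cos(t),8+20*np.sin(t)) for t in th]     # from (20,8) round to (-20,8)
    ring=[(-20,-16),(20,-16)]+out
    side=lambda p,q,z0,z1:np.array([(*p,z0),(*q,z0),(*q,z1),(*p,z1)],float)
    F=[side(ring[i],ring[(i+1)%len(ring)],28,80) for i in range(len(ring))]
    F=[(f,'steel' if i==0 else 'side%d'%(min(i//4,4))) for i,f in enumerate(F)]
    b=np.array([(-20,-16,80),(20,-16,80),(20,-13,84),(-20,-13,84)],float)
    top=np.array([(-20,-13,84),(20,-13,84)]+[(x,y,84) for x,y in out],float)
    return F+[(b,'bevel'),(top,'top')]
def proj(cam,P):
    T=cam['T'];c=(P-T[:3,3])@T[:3,:3];q=c@cam['camera_matrix'].T
    return q[:,:2]/q[:,2:]
def world(F,p):
    c,s=np.cos(p[2]),np.sin(p[2]);R=np.array([[c,-s,0],[s,c,0],[0,0,1]])
    return F/1000@R.T+np.r_[p[:2],p[3] if len(p)>3 else 0]
def cost(parts,p,cams,roi,draw=None):
    """parts: list of (face,label) painted in order; visible ones only"""
    tot=0
    for cam,(x,y,w,h) in zip(cams,roi):
        im=cv2.resize(cam['img'][y:y+h,x:x+w],None,fx=K,fy=K,interpolation=cv2.INTER_CUBIC).astype(float)
        L=np.zeros((h*K,w*K),np.int32);names={}
        eye=cam['T'][:3,3]
        for f,n in parts:
            W=world(f,p);nrm=np.cross(W[1]-W[0],W[2]-W[1])
            if nrm@(eye-W[0])<=0: continue
            q=((proj(cam,W)-[x,y]+.5)*K-.5)
            k=names.setdefault(n,len(names)+1)
            cv2.fillPoly(L,[np.round(q*16).astype(np.int32)],k,shift=4)
            if draw is not None: cv2.polylines(draw.setdefault(id(cam),im.copy()),[np.round(q).astype(np.int32)],True,(255,255,0),1)
        l=L.ravel();I=im.reshape(-1,3);n=np.bincount(l)+1e-9
        for ch in range(3):
            m=np.bincount(l,I[:,ch])/n
            tot+=np.minimum(abs(I[:,ch]-m[l]),60).sum()/ (K*K)
    return tot
def fit(parts,p0,cams,roi,st=(.008,.008,.1)):
    best=None;p0=np.array(p0,float);f=lambda p:cost(parts,p,cams,roi)
    for k in range(3):
        n=len(p0);S=np.vstack([p0]+[p0+np.eye(n)[i]*st[i]*(.5**k)*(1 if k%2 else -1) for i in range(n)])
        r=minimize(f,p0,method='Nelder-Mead',options=dict(initial_simplex=S,xatol=2e-5,fatol=.5,maxiter=150));p0=r.x
    return p0,r.fun
lab=lambda n,fs:[(f,n+str(i)) for i,f in enumerate(fs)]
bed=lab('bed',faces_box(-60,60,-95,95,0,36))
dstand=lab('ds',faces_box(-50,50,-50,50,0,36)); gstand=lab('gs',faces_box(-40,40,-35,35,0,58))
flange=lab('fl',faces_box(-18,18,-11,11,0,6)); handle=lab('ha',faces_box(-13,13,-7,7,6,44))
frame=[(box(-20,20,20,60,0,36)['t'],'fr'),(box(-12.5,12.5,27.5,52.5,0,36)['t'],'hole')]
def ray(cam,uv,z):
    d=cam['T'][:3,:3]@np.linalg.inv(cam['camera_matrix'])@np.r_[uv,1];o=cam['T'][:3,3]
    return (o+d*(z-o[2])/d[2])[:2]
def cams(): return [optics.get_image(n) for n in('scene','top')]
E
cat > m1.py <<'E'
from fit import *
C=cams();S,T=C
g={}
init=dict(press=ray(T,(348,217),.036),dstand=ray(T,(461,257),.036),gstand=ray(T,(168,217),.058))
print(init)
def run(name,parts,p0,roi):
    for nm,cs,rs in(('both',C,roi),('scene',C[:1],roi[:1]),('top',C[1:],roi[1:])):
        p,f=fit(parts,p0,cs,rs);print(name,nm,np.round(p[:2],4),round(np.degrees(p[2]),2),round(f))
        if nm=='both':
            g[name]=p;d={};cost(parts,p,cs,rs,d);
            for c,v in zip('st',d.values()): out.append(v)
            p0=p
out=[]
run('press',bed+frame,[*init['press'],0],[(262,175,100,70),(300,185,100,65)])
run('dstand',dstand,[*init['dstand'],-.2],[(195,135,60,55),(425,225,75,65)])
run('gstand',gstand,[*init['gstand'],0],[(470,213,60,62),(142,188,60,60)])
up=lambda F,dz:[(f+[0,0,dz],n) for f,n in F]
run('die',up(die_faces(),8),[*init['dstand'],-.2],[(205,132,40,50),(445,240,40,35)])
run('gauge',up(flange+handle,58),[*init['gstand'],0],[(488,218,30,32),(150,200,28,27)])
W=800;cv=np.zeros((600,W,3));x=y=hm=0
for o in out:
    if max(o.shape)>300: o=cv2.resize(o,None,fx=.6,fy=.6,interpolation=cv2.INTER_AREA)
    h,w=o.shape[:2]
    if x+w>W:x=0;y+=hm;hm=0
    if y+h<=600: cv[y:y+h,x:x+w]=o;x+=w;hm=max(hm,h)
cv2.imwrite('pics/fit1.png',cv[:,:,::-1])
E
time python3 m1.py
```

```text
{'press': array([ 0.55980701, -0.05896807]), 'dstand': array([ 0.47428142, -0.31460746]), 'gstand': array([0.54769368, 0.35355558])}
press both [ 0.5613 -0.0585] 2.11 541578
press scene [ 0.5628 -0.0589] 2.22 370028
press top [ 0.5601 -0.0578] 2.09 153146
dstand both [ 0.475  -0.3163] 12.51 372748
dstand scene [ 0.4775 -0.3172] 12.27 254556
dstand top [ 0.4735 -0.3156] 12.91 112423
gstand both [0.5519 0.3552] 7.65 207431
gstand scene [0.5546 0.3541] 7.32 134917
gstand top [0.5505 0.356 ] 7.85 61031
die both [ 0.4717 -0.3177] -10.11 194967
die scene [ 0.4703 -0.3188] -35.93 152535
die top [ 0.4758 -0.3161] 33.57 32530
gauge both [0.5518 0.3556] -0.2 57971
gauge scene [0.5552 0.3548] 1.55 41450
gauge top [0.55   0.3566] 5.39 13429[ WARN:0@10.898] global loadsave.cpp:1063 imwrite_ Unsupported depth image for selected encoder is fallbacked to CV_8U.

real	0m11.110s
user	0m10.998s
sys	0m0.100s
```

View pics/fit1.png

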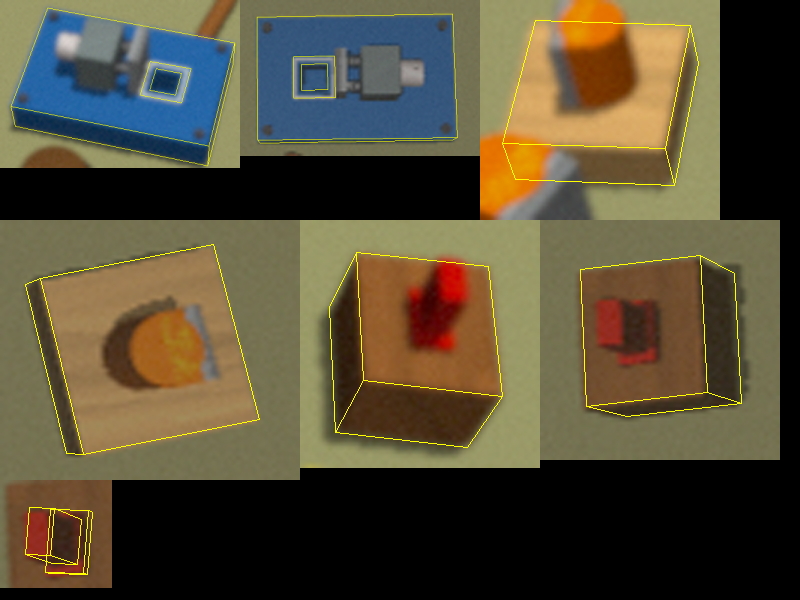

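The fits sit on the press and both stands. The two cameras disagree by about 3 mm in x. I'll refit the die and gauge starting from the stand poses.

```bash
cat > m2.py <<'E'
from fit import *
C=cams()
up=lambda F,dz:[(f+[0,0,dz],n) for f,n in F]
def hit(nm,parts,p0,roi):
    for n,i in(('scene',0),('top',1)):
        p,f=fit(parts,p0[i],C[i:i+1],roi[i:i+1],(.003,.003,.06));print(nm,n,np.round(p[:2],4),round(np.degrees(p[2]),2),round(f))
        d={};cost(parts,p,C[i:i+1],roi[i:i+1],d);out.append(cv2.resize(list(d.values())[0],(200,200)))
out=[]
D=up([(f,'side' if n.startswith('side') else n) for f,n in die_faces()],8)
hit('die',D,[[.4775,-.3172,.21],[.4735,-.3156,.22]],[(209,134,28,34),(448,240,36,32)])
G=up(flange+handle,58)
hit('gauge',G,[[.5546,.3541,.13],[.5505,.356,.13]],[(490,220,27,28),(152,203,24,24)])
cv2.imwrite('pics/fit2.png',np.hstack(out)[:,:,::-1].astype(np.uint8))
E
python3 m2.py
```

```text
die scene [ 0.4761 -0.3194] 20.76 50402
die top [ 0.474  -0.3175] 12.66 32253
gauge scene [0.5551 0.3546] 2.55 28575
gauge top [0.5498 0.3566] 8.19 8115
```

View pics/fit2.png

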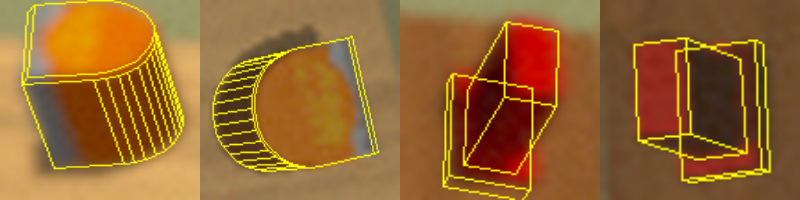

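The top-camera fit gives a die yaw of about 12.7° at roughly (0.475, -0.318). Moving above it now.

```bash
cat > to.py <<'E'
import sys,numpy as np
from scipy.spatial.transform import Rotation as R
from rig import readout
s=readout.get_state();q=s['ee_rot'];Rm=R.from_quat([q[1],q[2],q[3],q[0]]).as_matrix()
phi=np.degrees(np.arctan2(Rm[1,0],Rm[0,0]))
print('t',round(s['clock'],2),'pos',np.round(s['position'],4),'phi',round(phi,2),'tilt',np.round(Rm[:,2],4),'F',np.round(s['contact_force'],1),'M',np.round(s['moment'],2),'w',round(s['width'],4),'g',s['gripper_force'])
if len(sys.argv)>3:
    d=np.array(list(map(float,sys.argv[1:4])))-s['position'];print('tool delta',np.round(Rm.T@d,4))
    if len(sys.argv)>4: print('turn',round(-np.radians((float(sys.argv[4])-phi+180)%360-180),4))
E
echo '{"moves": [[0.0389, -0.0133, 0, 0], [0.0389, -0.0133, 0, 0], [0.0389, -0.0133, 0, 0], [0.0389, -0.0133, 0, 0], [0.0389, -0.0133, 0, 0]]}' > rows.txt && python3 -m handwheel rows.txt .06 40 >/dev/null
echo '{"moves": [[0.0389, -0.0133, 0, 0], [0.0389, -0.0133, 0, 0], [0.0389, -0.0133, 0, 0], [0.0389, -0.0133, 0, 0]]}' > rows.txt && python3 -m handwheel rows.txt >/dev/null
echo '{"moves": [[0, 0, 0.0083, -0.1226], [0, 0, 0.0083, -0.1226], [0, 0, 0.0083, -0.1226], [0, 0, 0.0083, -0.1226], [0, 0, 0.0083, -0.1226]]}' > rows.txt && python3 -m handwheel rows.txt >/dev/null
echo '{"moves": [[0, 0, 0.0083, -0.1226], [0, 0, 0.0083, -0.1226], [0, 0, 0.0083, -0.1226], [0, 0, 0.0083, -0.1226], [0, 0, 0.0083, -0.1226]]}' > rows.txt && python3 -m handwheel rows.txt  >/dev/null
echo '{"moves": [[0, 0, 0.0083, -0.1226], [0, 0, 0.0083, -0.1226], [0, 0, 0, 0], [0, 0, 0, 0]]}' > rows.txt && python3 -m handwheel rows.txt
python3 to.py .4757 -.3205 .15 102.7
```

```text
clock: 2.22
position: [0.4759, -0.3211, 0.1534]
ee_rot: [-0.001, 0.626, 0.78, -0.0]
contact_force: [0.2, -0.9, 0.5]
width: 0.06
gripper_force: 0.0
t 2.22 pos [ 0.4759 -0.3211  0.1534] phi 102.55 tilt [-8.e-04  6.e-04 -1.e+00] F [ 0.2 -0.9  0.5] M [-0.02 -0.02  0.03] w 0.06 g 0.0
tool delta [ 0.0006 -0.0001  0.0034]
turn -0.0026
```

```bash
echo '{"moves": [[0, 0, 0.02, 0], [0, 0, 0.02, 0], [0, 0, 0.02, 0], [0, 0, 0.02, 0], [0, 0, 0, 0]]}' > rows.txt && python3 -m handwheel rows.txt >/dev/null
echo '{"moves": [[0, 0, 0, 0], [0, 0, 0, 0]]}' > rows.txt && python3 -m handwheel rows.txt .03 25 
python3 to.py; echo '{"moves": [[0, 0, 0, 0], [0, 0, 0, 0], [0, 0, 0, 0]]}' > rows.txt && python3 -m handwheel rows.txt .03 25 >/dev/null
python3 to.py
```

```text
clock: 2.8
position: [0.4764, -0.322, 0.0751]
ee_rot: [0.001, 0.625, 0.781, -0.0]
contact_force: [-0.7, -0.7, -3.8]
width: 0.04
gripper_force: 25.9
t 2.8 pos [ 0.4764 -0.322   0.0751] phi 102.7 tilt [ 3.0e-04 -1.5e-03 -1.0e+00] F [-0.7 -0.7 -3.8] M [-0.07  0.07 -0.01] w 0.04 g 25.897794113843702
t 3.05 pos [ 0.4768 -0.3218  0.0749] phi 102.71 tilt [ 0.0018 -0.0017 -1.    ] F [ 0.2 -0.6  0.7] M [-0.1   0.17 -0.01] w 0.0399 g 26.14056175108999
```

```bash
echo '{"moves": [[0, 0, 0, 0], [0, 0, -0.005, 0], [0, 0, -0.01, 0], [0, 0, -0.02, 0], [0, 0, -0.025, 0]]}' > rows.txt && python3 -m handwheel rows.txt - 70 >/dev/null
echo '{"moves": [[0, 0, -0.025, 0], [0, 0, -0.025, 0], [0, 0, -0.01, 0], [0, 0, 0, 0], [0, 0, 0, 0]]}' > rows.txt && python3 -m handwheel rows.txt >/dev/null
python3 to.py .5598 -.0185 .19 92.1
```

```text
t 3.88 pos [ 0.4758 -0.3209  0.1935] phi 102.73 tilt [-1.e-04  1.e-04 -1.e+00] F [-0.7  0.5 -4.7] M [-0.08  0.05 -0.06] w 0.0394 g 70.31414965502336
tool delta [0.2765 0.1485 0.0035]
turn 0.1855
```

```bash
echo '{"moves": [[0.0342, 0.0186, 0, 0], [0.0342, 0.0186, 0, 0], [0.0342, 0.0186, 0, 0], [0.0342, 0.0186, 0, 0]]}' > rows.txt && python3 -m handwheel rows.txt >/dev/null
echo '{"moves": [[0.0342, 0.0186, 0, 0], [0.0342, 0.0186, 0, 0], [0.0342, 0.0186, 0, 0], [0.0342, 0.0186, 0, 0], [0, 0, 0, 0.0928]]}' > rows.txt && python3 -m handwheel rows.txt >/dev/null
echo '{"moves": [[0, 0, 0, 0.0928], [0, 0, 0, 0], [0, 0, 0, 0]]}' > rows.txt && python3 -m handwheel rows.txt >/dev/null
python3 to.py
cat > m3.py <<'E'
from fit import *
C=cams();out=[]
s=__import__('rig').readout.get_state();tc=s['position']
for c in C:
    q=proj(c,np.array([[tc[0],tc[1],tc[2]+.017-.03]]))[0];print(np.round(q,1))
    x,y=[int(v) for v in q];o=c['img'][max(y-50,0):y+50,max(x-50,0):x+50];out.append(cv2.resize(o,(400,400),interpolation=cv2.INTER_CUBIC));print(x-50,y-50)
cv2.imwrite('pics/hold.png',np.hstack(out)[:,:,::-1])
np.save('hold.npy',np.array([c['img'] for c in C]))
E
python3 m3.py
```

```text
t 4.88 pos [ 0.5598 -0.0212  0.1917] phi 92.25 tilt [-4.1e-03  5.0e-04 -1.0e+00] F [-0.8  0.4 -4.6] M [-0.03 -0.04  0.05] w 0.0396 g 70.89304650085978
[328.6 168.8]
278 118
[332.2 206.2]
282 156
```

View pics/hold.png

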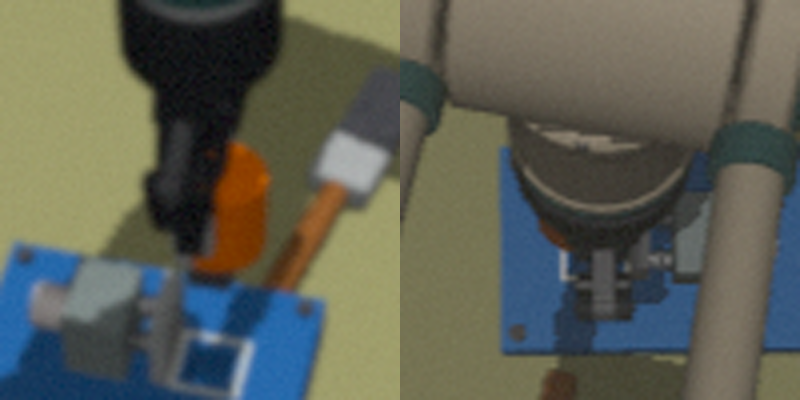

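```bash
cat > m4.py <<'E'
from fit import *
from rig import readout
def hold(img,dz,yaw,rois,lo=28,top=True):
    c=optics.get_image('scene');c['img']=img if img is not None else c['img']
    c['img']=np.repeat(np.clip((c['img'][:,:,:1].astype(float)-c['img'][:,:,2:])*2,0,255).astype(np.uint8),3,2)
    D=[(f+[0,0,dz*1000],'o') for f,n in die_faces()]
    s=readout.get_state()['position'];p0=np.r_[s[:2],yaw]
    from scipy.optimize import minimize
    for roi in rois:
        for st in(.002,-.002):
            x0=p0[:2]+[0,.003]
            r=minimize(lambda v:cost(D,[v[0],v[1],yaw],[c],[roi]),x0,method='Nelder-Mead',options=dict(initial_simplex=[x0,x0+[st,0],x0+[0,st]],xatol=1e-5,fatol=.1))
            print(roi,np.round(r.x,4),round(r.fun))
    d={};cost(D,[*r.x,yaw],[c],[roi],d);return list(d.values())[0]
if __name__=='__main__':
    im=np.load('hold.npy')[0]
    o=hold(im,.1248,np.radians(2.25),[(335,152,12,36),(333,148,14,36),(336,150,14,38)])
E
python3 m4.py
```

```text
(335, 152, 12, 36) [ 0.5599 -0.0193] 28703
(335, 152, 12, 36) [ 0.5599 -0.0189] 29025
(333, 148, 14, 36) [ 0.5616 -0.0188] 38186
(333, 148, 14, 36) [ 0.5616 -0.0188] 38186
(336, 150, 14, 38) [ 0.5601 -0.0189] 33719
(336, 150, 14, 38) [ 0.56   -0.0188] 33632
```

```bash
echo '{"moves": [[0, 0.0008, 0.02, 0], [0, 0, 0.02, 0], [0, 0, 0.02, 0], [0, 0, 0.016, 0], [0, 0, 0, 0]]}' > rows.txt && python3 -m handwheel rows.txt >/dev/null; python3 to.py
echo '{"moves": [[0, 0, 0.005, 0], [0, 0, 0.002, 0], [0, 0, 0, 0]]}' > rows.txt && python3 -m handwheel rows.txt>/dev/null; python3 to.py
echo '{"moves": [[0, 0, 0.002, 0], [0, 0, 0.002, 0], [0, 0, 0, 0]]}' > rows.txt && python3 -m handwheel rows.txt>/dev/null; python3 to.py
```

```text
t 5.45 pos [ 0.559  -0.0218  0.1143] phi 92.08 tilt [-0.0075  0.0012 -1.    ] F [-0.7  0.3 -4.4] M [ 0.04  0.06 -0.04] w 0.0394 g 70.70502287620911
t 5.7 pos [ 0.5623 -0.0219  0.1112] phi 92.09 tilt [ 1.2e-03 -3.0e-04 -1.0e+00] F [ 0.3 -0.5 -3.8] M [-0.01  0.   -0.04] w 0.0393 g 70.83564141736133
t 5.95 pos [ 0.5618 -0.0215  0.1069] phi 92.1 tilt [ 4.e-04 -2.e-04 -1.e+00] F [-0.5  0.  -3.9] M [ 0.03  0.01 -0.01] w 0.0395 g 70.83827524620574
```

```bash
echo '{"moves": [[0, -0.0008, 0, 0], [0, 0, 0.001, 0], [0, 0, 0.001, 0], [0, 0, 0, 0], [0, 0, 0, 0]]}' > rows.txt && python3 -m handwheel rows.txt>/dev/null; python3 to.py
echo '{"moves": [[0, 0, 0.001, 0], [0, 0, 0.001, 0], [0, 0, 0.001, 0], [0, 0, 0.001, 0], [0, 0, 0, 0]]}' > rows.txt && python3 -m handwheel rows.txt>/dev/null; python3 to.py
```

```text
t 6.37 pos [ 0.5609 -0.0216  0.1046] phi 92.1 tilt [-1.e-04 -1.e-04 -1.e+00] F [-0.6 -0.1 -4.2] M [ 0.01 -0.04 -0.04] w 0.0399 g 70.8368241842254
t 6.78 pos [ 0.5612 -0.0216  0.1025] phi 92.11 tilt [ 1.2e-03 -4.0e-04 -1.0e+00] F [-2.8 -0.2  9. ] M [0.04 0.56 0.05] w 0.0395 g 72.59508885646937
```

```bash
for k in 1; do echo '{"moves": [[0, 0.0005, 0, 0], [0, 0, 0, 0], [0, 0, 0, 0]]}' > rows.txt && python3 -m handwheel rows.txt>/dev/null; python3 to.py
echo '{"moves": [[0, 0.0005, 0, 0], [0, 0, 0, 0], [0, 0, 0, 0]]}' > rows.txt && python3 -m handwheel rows.txt>/dev/null; python3 to.py
echo '{"moves": [[0, 0.0005, 0, 0], [0, 0, 0, 0], [0, 0, 0, 0]]}' > rows.txt && python3 -m handwheel rows.txt>/dev/null; python3 to.py; done
```

```text
t 7.03 pos [ 0.5613 -0.0216  0.1026] phi 92.11 tilt [ 5.e-04 -4.e-04 -1.e+00] F [-3.7  0.1  9.3] M [0.07 0.7  0.01] w 0.0394 g 72.40719057619572
t 7.28 pos [ 0.5614 -0.0216  0.1026] phi 92.12 tilt [-4.e-04 -5.e-04 -1.e+00] F [-4.   0.1  9.3] M [0.04 0.89 0.03] w 0.0394 g 72.47471413604217
t 7.53 pos [ 0.5615 -0.0216  0.1026] phi 92.12 tilt [-1.3e-03 -5.0e-04 -1.0e+00] F [-4.8 -0.4 10.4] M [0.04 1.04 0.05] w 0.0395 g 72.55460660759127
```

```bash
echo '{"moves": [[0, 0, -0.0012, 0], [0, 0, 0, 0], [0, 0, 0, 0]]}' > rows.txt && python3 -m handwheel rows.txt>/dev/null; python3 to.py
echo '{"moves": [[0, 0, 0.0006, 0], [0, 0, 0.0006, 0], [0, 0, 0, 0], [0, 0, 0, 0]]}' > rows.txt && python3 -m handwheel rows.txt>/dev/null; python3 to.py
```

```text
t 7.78 pos [ 0.5617 -0.0216  0.1027] phi 92.11 tilt [-1.3e-03 -3.0e-04 -1.0e+00] F [-4.1  0.6  7.4] M [ 0.02  0.94 -0.04] w 0.0397 g 71.83286072773626
t 8.12 pos [ 0.5617 -0.0216  0.1026] phi 92.12 tilt [-9.e-04 -4.e-04 -1.e+00] F [-6.7  0.2 12.8] M [0.08 1.23 0.08] w 0.0394 g 72.9398076608777
```

```bash
echo '{"moves": [[0, 0, -0.002, 0], [0, 0, -0.002, 0], [0, 0, 0, 0], [0, 0, 0, 0]]}' > rows.txt && python3 -m handwheel rows.txt>/dev/null; python3 to.py
echo '{"moves": [[0, 0, 0.001, 0], [0, 0, 0.001, 0], [0, 0, 0.001, 0], [0, 0, 0, 0], [0, 0, 0, 0]]}' > rows.txt && python3 -m handwheel rows.txt>/dev/null; python3 to.py
```

```text
t 8.45 pos [ 0.5628 -0.0215  0.1042] phi 92.09 tilt [ 2.e-04 -0.e+00 -1.e+00] F [-0.  -0.6 -4.2] M [-0.07  0.01 -0.05] w 0.0398 g 71.0614784999052
t 8.87 pos [ 0.5626 -0.0216  0.1029] phi 92.1 tilt [ 7.e-04 -3.e-04 -1.e+00] F [-2.4  0.4  5.5] M [0.11 0.45 0.01] w 0.0398 g 72.33546115108766
```

```bash
cat > l.py <<'E'
from rig import readout
import numpy as np
s=readout.get_state();print(round(s['clock'],1),np.round(s['position']*1000,1),np.round(s['contact_force'],1),np.round(s['moment'],2))
E
echo '{"moves": [[0, 0, -0.0005, 0], [0.0005, 0, 0, 0], [0, 0, 0, 0]]}' > rows.txt && python3 -m handwheel rows.txt>/dev/null; python3 l.py
echo '{"moves": [[0.0005, 0, 0, 0], [0, 0, 0, 0], [0, 0, 0, 0]]}' > rows.txt && python3 -m handwheel rows.txt>/dev/null; python3 l.py
echo '{"moves": [[0.0005, 0, 0, 0], [0, 0, 0, 0], [0, 0, 0, 0]]}' > rows.txt && python3 -m handwheel rows.txt>/dev/null; python3 l.py
echo '{"moves": [[0, -0.0007, 0, 0], [0, 0, 0, 0], [0, 0, 0, 0]]}' > rows.txt && python3 -m handwheel rows.txt>/dev/null; python3 l.py
echo '{"moves": [[-0.0005, 0, 0, 0], [0, 0, 0, 0], [0, 0, 0, 0]]}' > rows.txt && python3 -m handwheel rows.txt>/dev/null; python3 l.py
echo '{"moves": [[-0.0005, 0, 0, 0], [0, 0, 0, 0], [0, 0, 0, 0]]}' > rows.txt && python3 -m handwheel rows.txt>/dev/null; python3 l.py
echo '{"moves": [[-0.0005, 0, 0, 0], [0, 0, 0, 0], [0, 0, 0, 0]]}' > rows.txt && python3 -m handwheel rows.txt>/dev/null; python3 l.py
```

```text
9.1 [562.7 -21.4 102.9] [-2.4 -2.2  5.8] [-0.16  0.38 -0.05]
9.4 [562.7 -21.3 102.9] [-2.5 -1.8  5.7] [-0.42  0.44 -0.04]
9.6 [562.7 -21.2 102.9] [-2.7 -2.4  5.9] [-0.64  0.48 -0.04]
9.9 [562.5 -21.1 102.9] [-1.6 -3.6  5.2] [-0.66  0.22  0.01]
10.1 [562.5 -21.3 102.9] [-0.9 -2.1  6.3] [-0.55  0.26  0.01]
10.4 [562.5 -21.4 102.9] [-1.4 -1.5  6.2] [-0.33  0.22 -0.02]
10.6 [562.5 -21.5 102.9] [-2.3 -0.5  5.1] [-0.15  0.17  0.02]
```

```bash
echo '{"moves": [[0, 0, -0.002, 0], [0, 0, 0, 0], [0, 0, 0.002, 0], [0, 0, 0, 0], [0, 0, 0, 0]]}' > rows.txt && python3 -m handwheel rows.txt>/dev/null; python3 l.py
echo '{"moves": [[0, 0, -0.002, 0], [0.0007, 0, 0, 0], [0, 0, 0.002, 0], [0, 0, 0, 0], [0, 0, 0, 0]]}' > rows.txt && python3 -m handwheel rows.txt>/dev/null; python3 l.py
echo '{"moves": [[0, 0, -0.002, 0], [0.0007, 0, 0, 0], [0, 0, 0.002, 0], [0, 0, 0, 0], [0, 0, 0, 0]]}' > rows.txt && python3 -m handwheel rows.txt>/dev/null; python3 l.py
echo '{"moves": [[0, 0, -0.002, 0], [0, -0.0007, 0, 0], [0, 0, 0.002, 0], [0, 0, 0, 0], [0, 0, 0, 0]]}' > rows.txt && python3 -m handwheel rows.txt>/dev/null; python3 l.py
echo '{"moves": [[0, 0, -0.002, 0], [-0.0007, 0, 0, 0], [0, 0, 0.002, 0], [0, 0, 0, 0], [0, 0, 0, 0]]}' > rows.txt && python3 -m handwheel rows.txt>/dev/null; python3 l.py
echo '{"moves": [[0, 0, -0.002, 0], [-0.0007, 0, 0, 0], [0, 0, 0.002, 0], [0, 0, 0, 0], [0, 0, 0, 0]]}' > rows.txt && python3 -m handwheel rows.txt>/dev/null; python3 l.py
```

```text
11.0 [561.7 -21.3 102.8] [-3.1 -0.   5.4] [0.14 0.4  0.01]
11.4 [561.8 -20.7 102.9] [-2.1 -0.1  5.8] [0.11 0.44 0.03]
11.9 [561.8 -20.  102.9] [-2.2 -0.7  5.6] [ 0.09  0.38 -0.03]
12.3 [561.  -20.2 102.9] [-2.6  0.   4.4] [0.13 0.38 0.05]
12.7 [561.2 -21.  102.8] [-1.9 -0.8  5.5] [0.01 0.36 0.03]
13.1 [561.2 -21.7 102.7] [-1.6  0.1  5.1] [-0.04  0.26  0.03]
```

```bash
echo '{"moves": [[0, 0, -0.002, 0], [-0.0007, 0, 0, 0], [0, 0, 0.002, 0], [0, 0, 0, 0], [0, 0, 0, 0]]}' > rows.txt && python3 -m handwheel rows.txt>/dev/null; python3 l.py
echo '{"moves": [[0, 0, -0.002, 0], [0, -0.0007, 0, 0], [0, 0, 0.002, 0], [0, 0, 0, 0], [0, 0, 0, 0]]}' > rows.txt && python3 -m handwheel rows.txt>/dev/null; python3 l.py
echo '{"moves": [[0, 0, -0.002, 0], [0.0007, 0, 0, 0], [0, 0, 0.002, 0], [0, 0, 0, 0], [0, 0, 0, 0]]}' > rows.txt && python3 -m handwheel rows.txt>/dev/null; python3 l.py
echo '{"moves": [[0, 0, -0.002, 0], [0.0007, 0, 0, 0], [0, 0, 0.002, 0], [0, 0, 0, 0], [0, 0, 0, 0]]}' > rows.txt && python3 -m handwheel rows.txt>/dev/null; python3 l.py
echo '{"moves": [[0, 0, -0.002, 0], [0.0007, 0, 0, 0], [0, 0, 0.002, 0], [0, 0, 0, 0], [0, 0, 0, 0]]}' > rows.txt && python3 -m handwheel rows.txt>/dev/null; python3 l.py
echo '{"moves": [[0, 0, -0.002, 0], [0, -0.0007, 0, 0], [0, 0, 0.002, 0], [0, 0, 0, 0], [0, 0, 0, 0]]}' > rows.txt && python3 -m handwheel rows.txt>/dev/null; python3 l.py
echo '{"moves": [[0, 0, -0.002, 0], [-0.0007, 0, 0, 0], [0, 0, 0.002, 0], [0, 0, 0, 0], [0, 0, 0, 0]]}' > rows.txt && python3 -m handwheel rows.txt>/dev/null; python3 l.py
echo '{"moves": [[0, 0, -0.002, 0], [-0.0007, 0, 0, 0], [0, 0, 0.002, 0], [0, 0, 0, 0], [0, 0, 0, 0]]}' > rows.txt && python3 -m handwheel rows.txt>/dev/null; python3 l.py
```

```text
13.5 [561.2 -22.3 102.6] [-0.1 -0.8  3.8] [-0.01  0.19  0.  ]
13.9 [559.9 -22.3 101.5] [ 0.8  0.2 -4. ] [-0.08 -0.02 -0.  ]
14.4 [560.9 -21.6 102.8] [-0.4  0.   0.9] [0.07 0.02 0.03]
14.8 [560.4 -20.9 102.8] [-2.  -0.2  2.6] [0.12 0.31 0.01]
15.2 [560.4 -20.2 102.9] [-1.9  0.1  5.7] [0.13 0.43 0.02]
15.6 [559.6 -20.3 102.9] [-1.4 -1.3  5.3] [0.08 0.38 0.01]
16.0 [559.8 -21.1 102.7] [-1.7  0.1  5. ] [0.02 0.33 0.07]
16.4 [559.8 -22.  101.6] [ 1.2 -1.4 -3.4] [-0.32 -0.15 -0.03]
```

```bash
echo '{"moves": [[-0.0004, 0, 0, 0], [0, 0, 0.001, 0], [0, 0, 0.001, 0], [0, 0, 0, 0]]}' > rows.txt && python3 -m handwheel rows.txt>/dev/null; python3 l.py
echo '{"moves": [[0, 0, 0.002, 0], [0, 0, 0.002, 0], [0, 0, 0, 0]]}' > rows.txt && python3 -m handwheel rows.txt>/dev/null; python3 l.py
echo '{"moves": [[0, 0, 0.002, 0], [0, 0, 0.002, 0], [0, 0, 0, 0]]}' > rows.txt && python3 -m handwheel rows.txt>/dev/null; python3 l.py
```

```text
16.8 [559.5 -22.1  99.9] [ 0.  -0.9 -5.6] [-0.28 -0.07 -0.04]
17.0 [559.8 -22.3  98.3] [-3.9 -2.9 10.7] [-0.14  0.73  0.05]
17.3 [559.6 -22.8  92.8] [-0.6 -4.6 -1.2] [-0.79  0.16 -0.  ]
```

```bash
echo '{"moves": [[-0.0007, 0, 0, 0], [0, 0, 0.003, 0], [0, 0, 0.003, 0], [0, 0, 0, 0]]}' > rows.txt && python3 -m handwheel rows.txt>/dev/null; python3 l.py
echo '{"moves": [[0, 0, 0.003, 0], [0, 0, 0.003, 0], [0, 0, 0, 0]]}' > rows.txt && python3 -m handwheel rows.txt>/dev/null; python3 l.py
echo '{"moves": [[0, 0, 0.003, 0], [0, 0, 0.002, 0], [0, 0, 0, 0]]}' > rows.txt && python3 -m handwheel rows.txt>/dev/null; python3 l.py
```

```text
17.6 [559.5 -22.9  85.2] [-0.1 -3.7 -5.5] [-0.72  0.   -0.08]
17.9 [559.5 -22.9  79.4] [-0.3 -4.  -5.3] [-0.83  0.07 -0.02]
18.1 [559.6 -23.   75.1] [-1.1 -4.9 -0.7] [-0.93  0.37 -0.07]
```

```bash
echo '{"moves": [[-0.0007, 0, 0, 0], [0, 0, 0.001, 0], [0, 0, 0.001, 0], [0, 0, 0, 0], [0, 0, 0, 0]]}' > rows.txt && python3 -m handwheel rows.txt>/dev/null; python3 l.py
echo '{"moves": [[0, 0, 0.001, 0], [0, 0, 0.001, 0], [0, 0, 0, 0], [0, 0, 0, 0]]}' > rows.txt && python3 -m handwheel rows.txt>/dev/null; python3 l.py
```

```text
18.5 [559.6 -23.1  75. ] [-5.1 -2.4 11.5] [-0.45  0.96 -0.07]
18.9 [559.6 -23.1  74.9] [-8.5 -2.1 24.5] [-0.37  1.64 -0.03]
```

```bash
echo '{"moves": [[0, 0, -0.002, 0], [0, 0, -0.001, 0], [0, 0, 0, 0]]}' > rows.txt && python3 -m handwheel rows.txt>/dev/null; python3 l.py
echo '{"moves": [[0, 0, 0, 0], [0, 0, 0, 0], [0, 0, 0, 0], [0, 0, 0, 0]]}' > rows.txt && python3 -m handwheel rows.txt .062 >/dev/null; python3 to.py
echo '{"moves": [[0, 0, -0.01, 0], [0, 0, -0.02, 0], [0, 0, -0.03, 0], [0, 0, -0.035, 0], [0, 0, -0.035, 0]]}' > rows.txt && python3 -m handwheel rows.txt>/dev/null
echo '{"moves": [[0.035, 0, -0.02, 0], [0.04, 0, 0, 0], [0.04, 0, 0, 0], [0.04, 0, 0, 0], [0.04, 0, 0, 0]]}' > rows.txt && python3 -m handwheel rows.txt>/dev/null; python3 to.py .552 .3556 .18 6
```

```text
19.1 [559.6 -23.1  75. ] [-4.7 -2.6  8.7] [-0.39  0.75  0.02]
t 19.45 pos [ 0.5602 -0.023   0.0739] phi 92.09 tilt [ 5.e-04  7.e-04 -1.e+00] F [ 1.1 -0.6 -0.5] M [ 0.    0.02 -0.06] w 0.0619 g 0.0
t 20.28 pos [0.5524 0.1733 0.2253] phi 92.06 tilt [ 1.6e-03  6.0e-04 -1.0e+00] F [-0.2 -0.1 -0.7] M [-0.02 -0.06 -0.02] w 0.0623 g 0.0
tool delta [0.1822 0.006  0.0454]
turn 1.502
```

```bash
cat > m5.py <<'E'
from fit import *
C=cams();out=[]
for c,(x,y,w,h) in zip(C,[(285,160,65,70),(310,185,65,70)]):
    out.append(cv2.resize(c['img'][y:y+h,x:x+w],None,fx=6,fy=6,interpolation=cv2.INTER_CUBIC))
cv2.imwrite('pics/seat.png',np.hstack(out)[:,:,::-1]);np.save('seat.npy',np.array([c['img'] for c in C]))
E
python3 m5.py
```

```text
(no output)
```

View pics/seat.png

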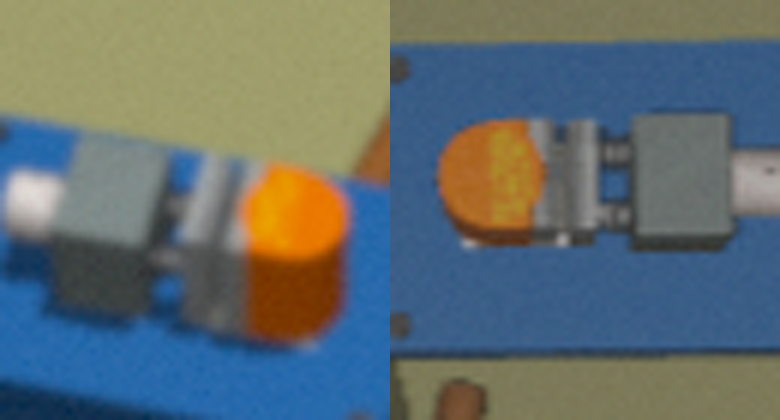

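The die is seated square, with its steel face to the jaw and the slit visible as a dark line near (338,215) in the top view. Next I'll move to the gauge and work out the slit centre relative to the die.

```bash
cat > m6.py <<'E'
from fit import *
C=cams();ims=np.load('seat.npy')
for c,i in zip(C,ims): c['img']=i
D=[(f+[0,0,8],'side' if n.startswith('side') else n) for f,n in die_faces()]
for nm,i,p0,roi in(('scene',0,[.5613,-.0189,.037],(318,180,30,42)),('top',1,[.5586,-.0178,.037],(316,202,22,26))):
    p,f=fit(D,p0,C[i:i+1],[roi],(.002,.002,.03));print(nm,np.round(p,4),round(f))
T=C[1]
# slit profile in the top view: darkest point across the slit, per row
g=T['img'].astype(float).mean(2)
for r in (208,211,214,217,220): print(r,np.round(g[r,330:348]).astype(int))
for uv in((338.5,210),(338.5,217)): print(ray(T,uv,.092))
E
python3 m6.py; echo '{"moves": [[0.03, 0.001, 0.005, 0.125], [0, 0, 0.01, 0.125], [0, 0, 0, 0.125], [0, 0, 0, 0.125], [0, 0, 0, 0.125]]}' > rows.txt && python3 -m handwheel rows.txt >/dev/null
echo '{"moves": [[0, 0, 0, 0.125], [0, 0, 0, 0.125], [0, 0, 0, 0.125], [0, 0, 0, 0.125], [0, 0, 0, 0.125]]}' > rows.txt && python3 -m handwheel rows.txt >/dev/null
echo '{"moves": [[0, 0, 0, 0.125], [0, 0, 0, 0.125], [0, 0, 0, 0], [0, 0, 0, 0]]}' > rows.txt && python3 -m handwheel rows.txt >/dev/null;python3 to.py .552 .3556 .18 6
```

```text
scene [ 0.5607 -0.0197  0.0549] 108016
top [ 0.5583 -0.0175  0.0446] 19838
208 [109 113 111 116 133 127 106  82  71  80 100 105 124 124  92  62  65  66]
211 [114 111 110 109 107 122 107  98  97  93 100 115 132 140 109  75  95  86]
214 [117 114 113 109 106  89  91  92  90  92 100 110 125 136 106  82  89  93]
217 [116 112 110 112 110 114 102 101 103  90  93 110 128 136 107  82  96  89]
220 [110 113 110  94 120 122 103  98  98  94  95 111 131 141 135 124 108  84]
[ 0.56685728 -0.03583813]
[ 0.5514205  -0.03611046]
t 21.65 pos [0.5529 0.2    0.2094] phi 6.22 tilt [ 2.e-04 -5.e-04 -1.e+00] F [-0.1  0.3  1.7] M [-0.   -0.   -0.03] w 0.0617 g 0.0
tool delta [ 0.016  -0.1548  0.0293]
turn 0.0039
```

```bash
echo '{"moves": [[0.004, -0.0307, 0, 0], [0.004, -0.0307, 0, 0], [0.004, -0.0307, 0, 0], [0.004, -0.0307, 0, 0], [0, -0.0307, 0, 0]]}' > rows.txt && python3 -m handwheel rows.txt .045 >/dev/null
echo '{"moves": [[0, 0, 0.03, -0.005], [0, 0, 0.03, 0], [0, 0, 0.03, 0], [0, 0, 0, 0], [0, 0, 0, 0]]}' > rows.txt && python3 -m handwheel rows.txt >/dev/null;python3 to.py .5525 .3545 .092 6.5
```

```text
t 22.48 pos [0.5513 0.3547 0.1178] phi 6.5 tilt [-0.0036 -0.0021 -1.    ] F [ 0.1 -0.  -0.8] M [ 0.01  0.02 -0.05] w 0.0453 g 0.0
tool delta [0.0013 0.0003 0.0258]
turn 0.0001
```

```bash
echo '{"moves": [[0, 0, 0.013, 0], [0, 0, 0.013, 0], [0, 0, 0, 0], [0, 0, 0, 0]]}' > rows.txt && python3 -m handwheel rows.txt >/dev/null;python3 to.py
echo '{"moves": [[0, 0, 0, 0], [0, 0, 0, 0], [0, 0, 0, 0], [0, 0, 0, 0], [0, 0, 0, 0]]}' > rows.txt && python3 -m handwheel rows.txt .008 30 >/dev/null;python3 to.py
echo '{"moves": [[0, 0, 0, 0], [0, 0, 0, 0]]}' > rows.txt && python3 -m handwheel rows.txt .008 60 >/dev/null;python3 to.py
```

```text
t 22.82 pos [0.553  0.3558 0.0949] phi 6.45 tilt [ 2.e-03  9.e-04 -1.e+00] F [-0.1  0.3  1.1] M [-0.06  0.05 -0.03] w 0.0449 g 0.0
t 23.23 pos [0.5529 0.3562 0.0948] phi 6.45 tilt [ 0.0028  0.0011 -1.    ] F [-0.1  0.4  6.1] M [-0.1   0.04  0.01] w 0.0134 g 33.321568965911865
t 23.4 pos [0.5529 0.3562 0.0949] phi 6.46 tilt [ 0.0028  0.0011 -1.    ] F [-0.7 -0.7  6.3] M [-0.16  0.05 -0.02] w 0.0127 g 59.92188513278961
```

```bash
echo '{"moves": [[0, 0, -0.005, 0], [0, 0, -0.015, 0], [0, 0, -0.03, 0], [0, 0, -0.04, 0], [0, 0, 0, 0]]}' > rows.txt && python3 -m handwheel rows.txt >/dev/null;python3 to.py
echo '{"moves": [[0, 0, 0, 0], [0, 0, 0, 0]]}' > rows.txt && python3 -m handwheel rows.txt >/dev/null;python3 to.py .5598 -.0384 .21 2.1
cat > m7.py <<'E'
from fit import *
from rig import readout
C=cams();out=[];s=readout.get_state()['position'];print(s)
for c in C:
    x,y=[int(v) for v in proj(c,np.array([[s[0],s[1],s[2]-.05]]))[0]];print(x-32,y-35)
    out.append(cv2.resize(c['img'][y-35:y+35,x-32:x+33],None,fx=6,fy=6,interpolation=cv2.INTER_CUBIC))
import sys
cv2.imwrite(sys.argv[1],np.hstack(out)[:,:,::-1])
E
```

```text
t 23.82 pos [0.5555 0.3577 0.1911] phi 6.45 tilt [ 0.0122  0.0061 -0.9999] F [1.4 0.9 1.3] M [ 0.04 -0.05 -0.01] w 0.0132 g 58.94795358181
t 23.98 pos [0.5514 0.3555 0.1829] phi 6.44 tilt [-8.e-04 -5.e-04 -1.e+00] F [ 1.   0.2 -1.2] M [-0.02  0.02 -0.01] w 0.013 g 58.94260883331299
tool delta [-0.0359  0.3924 -0.0269]
turn 0.0758
```

```bash
echo '{"moves": [[-0.0036, 0.0392, -0.006, 0], [-0.0036, 0.0392, -0.006, 0], [-0.0036, 0.0392, -0.006, 0], [-0.0036, 0.0392, -0.006, 0], [-0.0036, 0.0392, -0.006, 0]]}' > rows.txt && python3 -m handwheel rows.txt >/dev/null
echo '{"moves": [[-0.0036, 0.0392, 0, 0], [-0.0036, 0.0392, 0, 0], [-0.0036, 0.0392, 0, 0], [-0.0036, 0.0392, 0, 0], [-0.0036, 0.0392, 0, 0.0758]]}' > rows.txt && python3 -m handwheel rows.txt >/dev/null
echo '{"moves": [[0, 0, 0, 0], [0, 0, 0, 0], [0, 0, 0, 0], [0, 0, 0, 0]]}' > rows.txt && python3 -m handwheel rows.txt >/dev/null;python3 to.py .5598 -.0384 .185 2.1
```

```text
t 25.15 pos [ 0.5595 -0.0366  0.2121] phi 2.17 tilt [-0.0023  0.001  -1.    ] F [ 0.7 -0.5 -0.7] M [ 0.02 -0.05 -0.  ] w 0.0128 g 59.21389818191528
tool delta [0.0003 0.0019 0.0271]
turn 0.0012
```

```bash
echo '{"moves": [[0, 0.0016, 0.01, 0], [0, 0, 0.01, 0], [0, 0, 0, 0], [0, 0, 0, 0], [0, 0, 0, 0]]}' > rows.txt && python3 -m handwheel rows.txt >/dev/null; python3 to.py; python3 m7.py pics/blade.png
```

```text
t 25.57 pos [ 0.5601 -0.0389  0.1929] phi 2.14 tilt [-5.e-04  0.e+00 -1.e+00] F [-0.4 -0.7 -1.5] M [ 0.02 -0.03 -0.01] w 0.0131 g 59.18860137462616
[ 0.56048273 -0.0391496   0.19342407]
288 143
308 174
```

View pics/blade.png

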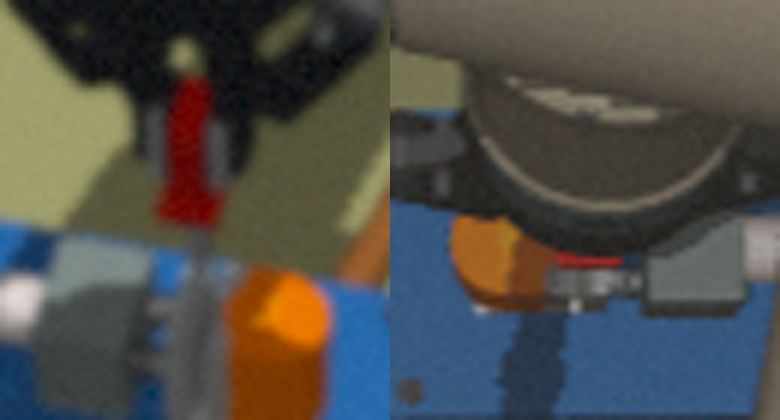

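```bash
echo '{"moves": [[0, 0, 0.005, 0], [0, 0, 0.005, 0], [0, 0, 0, 0], [0, 0, 0, 0]]}' > rows.txt && python3 -m handwheel rows.txt >/dev/null; python3 l.py
echo '{"moves": [[0, 0, 0.002, 0], [0, 0, 0.002, 0], [0, 0, 0, 0], [0, 0, 0, 0]]}' > rows.txt && python3 -m handwheel rows.txt >/dev/null; python3 l.py
echo '{"moves": [[0, 0, 0.001, 0], [0, 0, 0.001, 0], [0, 0, 0, 0], [0, 0, 0, 0]]}' > rows.txt && python3 -m handwheel rows.txt >/dev/null; python3 l.py
```

```text
26.0 [559.8 -39.4 182.7] [ 0.8  0.4 -1.2] [ 0.   -0.04 -0.02]
26.3 [560.2 -39.4 179.1] [ 0.2 -0.3 -0.7] [ 0.01 -0.02  0.  ]
26.7 [560.2 -39.3 177.1] [ 0.1 -0.  -1.4] [ 0.04 -0.   -0.04]
```

```bash
for i in 1; do echo '{"moves": [[0, 0, 0.001, 0], [0, 0, 0.001, 0], [0, 0, 0, 0], [0, 0, 0, 0]]}' > rows.txt && python3 -m handwheel rows.txt >/dev/null; python3 l.py
echo '{"moves": [[0, 0, 0.001, 0], [0, 0, 0.001, 0], [0, 0, 0, 0], [0, 0, 0, 0]]}' > rows.txt && python3 -m handwheel rows.txt >/dev/null; python3 l.py
echo '{"moves": [[0, 0, 0.001, 0], [0, 0, 0.001, 0], [0, 0, 0, 0], [0, 0, 0, 0]]}' > rows.txt && python3 -m handwheel rows.txt >/dev/null; python3 l.py; done
```

```text
27.0 [560.1 -39.3 175.1] [-0.3  0.2 -0.3] [ 0.04 -0.01  0.01]
27.3 [560.1 -39.3 173.1] [ 0.3 -0.6  0.2] [ 0.01  0.04 -0.05]
27.7 [560.2 -39.4 171.1] [-0.4 -0.8 -0.4] [0.04 0.03 0.04]
```

```bash
echo '{"moves": [[0, 0, 0.001, 0], [0, 0, 0.001, 0], [0, 0, 0, 0], [0, 0, 0, 0]]}' > rows.txt && python3 -m handwheel rows.txt >/dev/null; python3 l.py
echo '{"moves": [[0, 0, 0.001, 0], [0, 0, 0.001, 0], [0, 0, 0, 0], [0, 0, 0, 0]]}' > rows.txt && python3 -m handwheel rows.txt >/dev/null; python3 l.py
echo '{"moves": [[0, 0, 0.001, 0], [0, 0, 0.001, 0], [0, 0, 0, 0], [0, 0, 0, 0]]}' > rows.txt && python3 -m handwheel rows.txt >/dev/null; python3 l.py
```

```text
28.0 [560.2 -39.3 169.1] [ 0.  -0.  -0.9] [0.05 0.03 0.01]
28.3 [560.1 -39.3 167.1] [ 0.6  0.3 -0.4] [ 0.05 -0.02 -0.04]
28.7 [560.1 -39.3 165.1] [ 0.7 -0.8 -0.6] [0.07 0.04 0.02]
```

```bash
echo '{"moves": [[0, 0, 0.001, 0], [0, 0, 0.001, 0], [0, 0, 0, 0], [0, 0, 0, 0]]}' > rows.txt && python3 -m handwheel rows.txt >/dev/null; python3 l.py
echo '{"moves": [[0, 0, 0.001, 0], [0, 0, 0.001, 0], [0, 0, 0, 0], [0, 0, 0, 0]]}' > rows.txt && python3 -m handwheel rows.txt >/dev/null; python3 l.py
echo '{"moves": [[0, 0, 0.001, 0], [0, 0, 0.001, 0], [0, 0, 0, 0], [0, 0, 0, 0]]}' > rows.txt && python3 -m handwheel rows.txt >/dev/null; python3 l.py
```

```text
29.0 [560.2 -39.3 163.1] [ 0.9  1.  -1.2] [ 0.04 -0.01 -0.05]
29.3 [560.3 -39.3 161.2] [-0.   0.4 -0.6] [ 0.11 -0.09  0.01]
29.7 [560.4 -39.3 159.3] [-0.1  1.4  1. ] [ 0.13 -0.06  0.  ]
```

```bash
echo '{"moves": [[0, 0, 0, 0], [0, 0, 0, 0]]}' > rows.txt && python3 -m handwheel rows.txt >/dev/null; python3 l.py
echo '{"moves": [[0, 0, 0.001, 0], [0, 0, 0, 0], [0, 0, 0, 0]]}' > rows.txt && python3 -m handwheel rows.txt >/dev/null; python3 l.py
echo '{"moves": [[0, 0, 0, 0]]}' > rows.txt && python3 -m handwheel rows.txt >/dev/null; python3 l.py
```

```text
29.8 [560.4 -39.3 159.3] [-0.4  0.9  1.4] [ 0.19 -0.11 -0.01]
30.1 [560.4 -39.3 158.3] [0.4 0.7 3.2] [ 0.16 -0.07  0.04]
30.2 [560.4 -39.4 158.3] [0.2 0.5 1.3] [ 0.25 -0.06  0.04]
```

```bash
echo '{"moves": [[0, -0.0005, 0, 0], [0, 0, 0, 0], [0, 0, 0, 0]]}' > rows.txt && python3 -m handwheel rows.txt >/dev/null; python3 l.py
echo '{"moves": [[0, -0.0005, 0, 0], [0, 0, 0, 0], [0, 0, 0, 0]]}' > rows.txt && python3 -m handwheel rows.txt >/dev/null; python3 l.py
echo '{"moves": [[0, 0, 0, 0]]}' > rows.txt && python3 -m handwheel rows.txt >/dev/null; python3 l.py
```

```text
30.4 [560.3 -38.9 158.3] [0.5 0.6 2.7] [ 0.15 -0.13  0.01]
30.7 [560.3 -38.5 158.2] [1.2 1.  2.9] [ 0.06 -0.22  0.01]
30.8 [560.3 -38.5 158.2] [0.6 0.7 2.5] [-0.01 -0.19 -0.  ]
```

```bash
echo '{"moves": [[0, 0, 0.001, 0], [0, 0, 0, 0], [0, 0, 0, 0]]}' > rows.txt && python3 -m handwheel rows.txt >/dev/null; python3 l.py
echo '{"moves": [[0, 0, 0, 0]]}' > rows.txt && python3 -m handwheel rows.txt >/dev/null; python3 l.py
echo '{"moves": [[0, 0, 0.001, 0], [0, 0, 0, 0], [0, 0, 0, 0]]}' > rows.txt && python3 -m handwheel rows.txt >/dev/null; python3 l.py
echo '{"moves": [[0, 0, 0, 0]]}' > rows.txt && python3 -m handwheel rows.txt >/dev/null; python3 l.py
```

```text
31.0 [560.2 -38.4 157.1] [1.1 0.3 2.2] [ 0.11 -0.15 -0.04]
31.1 [560.1 -38.4 157.1] [1.3 0.7 1.4] [ 0.08 -0.11 -0.03]
31.3 [560.1 -38.4 156.1] [-0.1  0.8  2.1] [ 0.08 -0.12  0.03]
31.4 [560.1 -38.4 156.1] [0.3 1.2 1.6] [ 0.14 -0.1   0.05]
```

```bash
echo '{"moves": [[0, -0.0004, 0.001, 0], [0, 0, 0, 0], [0, 0, 0, 0]]}' > rows.txt && python3 -m handwheel rows.txt >/dev/null; python3 l.py
echo '{"moves": [[0, 0, 0, 0]]}' > rows.txt && python3 -m handwheel rows.txt >/dev/null; python3 l.py
echo '{"moves": [[0, 0, 0.001, 0], [0, 0, 0, 0], [0, 0, 0, 0]]}' > rows.txt && python3 -m handwheel rows.txt >/dev/null; python3 l.py
echo '{"moves": [[0, 0, 0, 0]]}' > rows.txt && python3 -m handwheel rows.txt >/dev/null; python3 l.py
echo '{"moves": [[0, 0, 0.001, 0], [0, 0, 0, 0], [0, 0, 0, 0]]}' > rows.txt && python3 -m handwheel rows.txt >/dev/null; python3 l.py
echo '{"moves": [[0, 0, 0, 0]]}' > rows.txt && python3 -m handwheel rows.txt >/dev/null; python3 l.py
```

```text
31.7 [560.1 -38.  155.2] [-0.  -0.2  2.3] [ 0.   -0.06  0.04]
31.8 [560.1 -38.  155.2] [0.8 1.4 3. ] [ 0.06 -0.1  -0.03]
32.0 [560.2 -38.  154.2] [ 0.5 -0.3  3.1] [ 0.11 -0.07 -0.02]
32.1 [560.2 -38.  154.2] [-0.4  0.7  3.5] [ 0.11 -0.    0.02]
32.3 [560.2 -38.  153.2] [0.7 0.8 3.7] [ 0.08 -0.01  0.03]
32.4 [560.2 -38.  153.2] [-0.2 -0.7  4.1] [ 0.03 -0.01  0.08]
```

```bash
echo '{"moves": [[0, 0, 0, 0], [0, 0, 0, 0], [0, 0, 0, 0], [0, 0, 0, 0]]}' > rows.txt && python3 -m handwheel rows.txt >/dev/null; python3 to.py; python3 m7.py pics/final.png
```

```text
t 32.75 pos [ 0.5602 -0.038   0.1532] phi 2.1 tilt [ 1.e-04 -1.e-04 -1.e+00] F [1.8 0.9 3.4] M [ 0.03 -0.09  0.05] w 0.0132 g 59.65699911117554
[ 0.56019741 -0.03794318  0.15318183]
289 154
307 177
```

View pics/final.png

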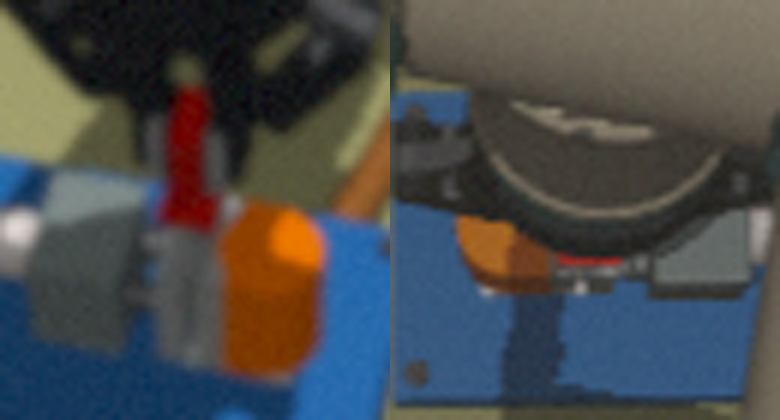

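The picture shows the blade down in the slit, with the red flange above jaw and die near (190,220), and the die still seated. The force is steady at about 4 N, so I'm handing in.

```bash
python3 -c "
from rig import ticket
print(ticket.sign_off())"
```

```text
the job is handed in; nothing more can be done
None
```

The job is handed in at about 33 s: the die is fully seated and released with its steel face to the jaw. The gauge is still gripped in the slit under a steady upward push of about 4 N, and I estimate (not measured directly) that the jaw has given 0.4–0.8 mm.

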